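Load the parts dryer and set its fan

TASK

Pick up the pillow-block bearing (the one with the long foot and arched top), set it down gently, standing on its foot, in the open chamber of the bench parts dryer, and then shut the lid fully. After that turn the dryer's fan selector exactly three clicks clockwise (seen from above) from where it points now and leave it resting in that click. Leave the other things on the bench where they are.

Things in the scene. Friction and masses are not known exactly. Their poses are not given: they have to be found in the camera images.
- bearing: The same bearing's underside centre.
- bearing_center (a point): The pillow-block bearing, dark cast metal, about 0.6 kg, loose, standing on its foot on the bench: foot 130 x 44 x 14 mm, long along its x, with an upright round housing on it (60 mm across, axis along its y, end faces flat and 36 mm apart, centred 40 mm above the underside), 70 mm high in all. This point is its centre, 35 mm above its underside; z up. The flat end faces of the housing are the natural grasp (36 mm wide, along its y).
- chamber_in (a point): Centre of the inner floor of the dryer's chamber, an open steel box inside 180 mm (x) by 220 mm (y), walls 5 mm thick with the rim 85 mm above this floor; the floor is 35 mm above the bench. The dryer is fixed; its place and yaw vary. x points from the dryer's front (robot side) to the hinge side, y to the side where the control housing stands (a grey block 220 x 140 mm, 120 mm high, from y = 117 to 257 mm, carrying the selector), z up.
- lid_hinge (a point): Middle of the lid's hinge line, which runs along y on the far (+x) rim of the chamber, at rim height (120.5 mm above the bench) and 95 mm in x from the chamber's centre. The frame turns with the lid: the lid is a flat aluminium plate 190 mm (towards its own -x) by 230 mm (y, centred) by 8 mm (its own z from 0 to 8 mm).
- lid_handle (a point): Outer grip point of the lid's small black knob, on the lid's outer face, 160 mm from the hinge line, mid-width, 35 mm off the face.
- lid (a joint): Lid angle in rad: 0 shut (lying on the rim), about 1.57 upright. It starts standing open, about 1.45 to 1.7, its free edge then about 310 mm above the bench. A stiff hinge holds it wherever it is left; moving it takes about 2 to 3 N at its free edge.
- selector_grip (a point): Fan selector: a black bar knob on the top of the control housing, turning about a vertical axis; the bar is 60 mm long (along this point's x), 16 mm wide (along y) and stands on a 62 mm disc 8 mm thick. This point is on the axis at gripping height, 149 mm above the bench, 14 mm below the bar's top and 20 mm above the disc.
- selector_pointer (a point): The pointer end of the selector bar (the end with the white line on top), 30 mm from the axis, at the bar's top.
- selector (a joint): Selector angle in rad, growing clockwise seen from above. It has six click positions 24 degrees (0.419 rad) apart, at 0, 0.419, 0.838, 1.257, 1.676 and 2.094, marked by six black ticks round it, and end stops just beyond the first and last. A spring detent pulls it into the nearest position when let go; passing a click takes about 0.1 N m. It starts resting in one of the first three positions (pointer at the left of the arc of ticks as seen from the robot).
- flange: Square-flanged bearing, dark cast metal, 84 x 84 mm, 45 mm high, origin under its centre. Not to be moved.
- pulley: Grooved belt pulley lying flat, dark metal, 90 mm across, 40 mm high with its hub, origin under its centre. Not to be moved.
- wrench: Steel wrench, 190 mm long, lying on the bench. Not to be moved.
- hammer: Hammer, 240 mm long, lying on the bench. Not to be moved.
- driver: Screwdriver, 170 mm long, lying on the bench. Not to be moved.
- can: White can, 58 mm across, 150 mm high, standing. Not to be moved.
- mug: White mug, 80 mm across, 90 mm high, standing. Not to be moved.
There are look-alikes about, which are no part of the job. Leave any green or yellow look-alike of the bearing alone.

How it is judged:
By the outcome, as a careful person would: the job done as asked, in the order asked, and still so for the second after the job is handed in, with the robot touching nothing.
It also fails if it takes over 72 s, if anything falls off the work surface, if the arm or the gripper's body presses on something with over 40 N, if the wrist force passes 120 N, or if a joint passes its speed limit or range.

ROBOT

A 6-joint arm with a two-finger parallel gripper is mounted at the origin on the work surface. World frame = base frame: x ahead of the robot, y to its left, z up, the work surface at z = 0. Lengths are in m, angles in rad, forces in N, time in s.
With the tool pointing down it reaches from about 0.35 to 0.875 m from the base axis. Payload 4.2 kg.
Tool frame: the origin (TCP) lies at the very end of the fingers, on their centre line; the grasp point (between the pads) lies 19 mm behind it; x points along the fingers, y is the direction in which the jaws open and shut, and the axes are right-handed (so a half turn about x gives the same grasp; the last joint's range is limited). The gripper opens to 87 mm and grips with 3 to 60 N. Pads are 19 mm wide; open, the fingers measure 117 mm over their backs; the gripper's body (75 mm by 190 mm) begins 51 mm behind the grasp point.
Start: joints at [-0.842, 0.385, 0.008, 0, -1.194, -0.259], TCP at [0.283, -0.557, 0.223] pointing down, gripper open.
Joint ranges: [-3.14, 3.14], [-1.21, 2.06], [-1.07, 1.41], [-3.16, 2.05], [-2.99, -0.16], [-3.1, 3.1]. Speed limits (rad/s): [2.79, 2.79, 3.14, 3.14, 3.14, 3.14].

INTERFACE

Orientations are given as a unit quaternion [w, x, y, z].
In Python, from rig import bot gives the robot as it stands.
- The arm moves only by the tool jog_arm, never from a script. Its argument "commands" is a list of rows, each a list of 7 numbers: the shift along the tool's x, y, z in mm, then the turn, a rotation vector about the tool's x, y, z in rad, then the opening, from 0 (shut) to 1 (fully open). In form: [[x, y, z, rx, ry, rz, claw], ...]. A call has 1 to 20 rows; each row is the pose to reach, as a shift and turn from the pose measured when the call began, along the tool's axes at that moment; what a row does not reach only later rows make up. A row lasts 1/10 s, in which the tool goes at most 50 mm and 8.59 degrees, less where a joint would pass 70% of its speed; a pose out of reach is approached as far as the arm can. A call with a gripper value outside its range is refused whole. The fingers move at their own pace and stop on an object; "force" is the grip in N (left out, the last holds). Time passes only in rows, so rows that repeat a pose let the fingers close. It gives the time, the measured TCP pose, the force and the opening at its end, in the units of the state.
- bot.get_state(): the state, without advancing time (a new reading comes with each control period).
- bot.capture(name): name is "side" or "top"; returns a dict with "frame" (384x512x3 uint8, red, green, blue), "range_z" (384x512 float32, m along the optical axis (not along the pixel's ray), 0 where there is no reading), "camera_matrix" (3x3 intrinsics, pixels), "rvec" (rotation vector, rad) and "tvec" (3), from world to camera coordinates, as OpenCV has them. Camera axes: x right, y down, z forward; pixel columns grow to the right and rows downward; lengths in m; the calibration is good to about 2 mm. A picture is of the moment at which its call begins.
- bot.close_job(): hands the job in, once; it reports no verdict.
The state is a dict: "clock": time; "qpos": joint angles; "joint_velocities": joint speeds; "effort": joint torques, N m; "position": TCP position; "eef_rot": TCP orientation; "force": force on the tool from outside, world axes, zero at the start; "wrist_torque": the same for the moment, N m; "finger_gap": finger opening in m.
Only numpy, scipy, OpenCV 4.12 (cv2) and the standard library are available. Lean on these libraries where they do the work, as an engineer would, in place of code of your own. Each camera call takes 0.05 s, during which the arm holds its last target.

## Working session

There is one attempt and no reset: what is moved stays moved. The work goes in short steps, Python scripts to look and compute and a tool call to move; the robot and the scene stay as the last step left them, time stands still between calls to the robot, and variables do not carry over. Pictures are saved under pics/ and viewed, and the job is handed in when it is done.

Besides the shell and the picture viewer there is one more tool, called as name(argument=value, ...) on one line, values as JSON. jog_arm: Moves the arm, as the interface text tells. Its arguments: {"type":"object","properties":{"commands":{"type":"array","items":{"type":"array","items":{"type":"number"}}},"force":{"type":"number"}},"required":["commands"]}

```bash
mkdir -p pics; ls; python3 - <<'E'
from rig import bot
import cv2,numpy as np
s=bot.get_state();print(s)
for n in("side","top"):
    c=bot.capture(n);cv2.imwrite(f"pics/{n}0.png",c["frame"][:,:,::-1]);np.savez(f"{n}0.npz",**c)
    R=cv2.Rodrigues(np.array(c["rvec"]))[0];print(n,c["camera_matrix"],-R.T@np.array(c["tvec"]).ravel(),R)
E
```

```text
pics
{'clock': 0.0, 'qpos': array([-8.42431282e-01,  3.85527864e-01,  6.61850311e-03, -5.36341540e-04,
       -1.19403214e+00, -2.58614502e-01]), 'joint_velocities': array([-0.00126365,  0.00075213, -0.00071151, -0.00150846,  0.00040655,
        0.00106717]), 'effort': array([ 4.45041433e-04, -3.90664208e+01,  1.87411970e+01,  4.22015145e+00,
        1.10574957e-02, -2.17911652e-04]), 'position': array([ 0.28266219, -0.55673018,  0.22146854]), 'eef_rot': array([ 0.68750382, -0.16373951,  0.68791193,  0.16524238]), 'force': array([-0.06075746,  0.0726041 ,  0.81117899]), 'wrist_torque': array([-0.04947229,  0.00106281,  0.00589494]), 'finger_gap': 0.0868992655270891}
side [[492.92876822   0.         259.34013423]
 [  0.         492.92876822 188.89513902]
 [  0.           0.           1.        ]] [-0.041948    1.46661677  1.08134417] [[-0.93118125 -0.36417382  0.01670023]
 [-0.21316869  0.50675996 -0.83531638]
 [ 0.29573735 -0.78139092 -0.54951583]]
top [[486.30130579   0.         264.80146518]
 [  0.         486.30130579 187.41820004]
 [  0.           0.           1.        ]] [0.38561834 0.09950587 1.57991143] [[-0.01939066 -0.99979364  0.00605685]
 [-0.99794802  0.01898442 -0.06115015]
 [ 0.06102254 -0.00723016 -0.9981102 ]]
```

View pics/side0.png

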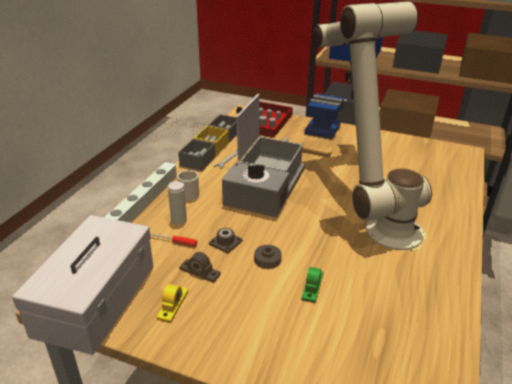

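View pics/top0.png

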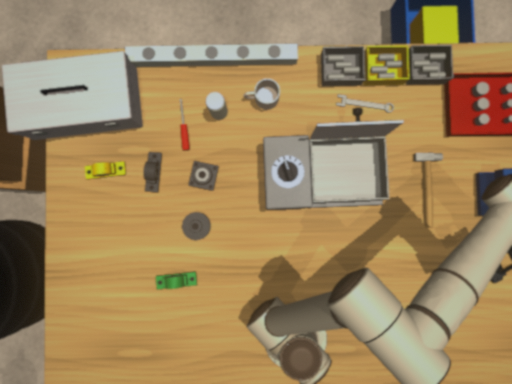

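The side view shows the dark bearing at about (202,265), next to the flange bearing at (226,240). In the top view the bearing is at (152,172), the dryer is at (325,172) with its selector at (288,171), and the lid stands along the row near 130. Next I'll measure these with depth and zoom in.

```bash
cat > h.py <<'E'
import numpy as np,cv2
def load(f): return dict(np.load(f))
def cam(c):
    R=cv2.Rodrigues(np.array(c["rvec"]).reshape(3,1))[0];return np.array(c["camera_matrix"]),R,np.array(c["tvec"]).ravel()
def cloud(c):
    K,R,t=cam(c);z=c["range_z"];h,w=z.shape
    u,v=np.meshgrid(np.arange(w),np.arange(h))
    P=np.stack([(u-K[0,2])/K[0,0]*z,(v-K[1,2])/K[1,1]*z,z],-1)
    W=(P-t)@R; W[z==0]=np.nan; return W
def ray(c,uv,h):
    K,R,t=cam(c);d=R.T@np.array([(uv[0]-K[0,2])/K[0,0],(uv[1]-K[1,2])/K[1,1],1.]);o=-R.T@t
    return o+d*(h-o[2])/d[2]
E
python3 - <<'E'
from h import *
c=load("top0.npz");W=cloud(c);Z=W[...,2]
f=c["frame"][:,:,::-1]
def crop(n,u0,u1,v0,v1,k): cv2.imwrite(n,cv2.resize(f[v0:v1,u0:u1],None,fx=k,fy=k,interpolation=cv2.INTER_CUBIC))
crop("pics/dry.png",255,415,110,220,5)
np.set_printoptions(precision=3,suppress=True,linewidth=200)
print("table",np.nanmedian(Z[300:340,80:140]))
# bearing
m=np.zeros(Z.shape,bool);m[140:205,135:172]=1
for lo,hi in((.008,.03),(.03,.1),(.008,.1),(.06,.1)):
    k=(m&(Z>lo)&(Z<hi));ys,xs=np.nonzero(k)
    if len(xs)<4: continue
    r=cv2.minAreaRect(W[k][:,:2].astype(np.float32)*1000);print(lo,hi,len(xs),r,Z[k].max(), W[k].mean(0))
hous=np.zeros(Z.shape,bool);hous[130:215,258:315]=1
k=hous&(abs(Z-.12)<.006);print("housing",cv2.minAreaRect(W[k][:,:2].astype(np.float32)*1000),np.median(Z[k]))
ins=np.zeros(Z.shape,bool);ins[135:205,305:385]=1
k=ins&(abs(Z-.035)<.008);print("floor",cv2.minAreaRect(W[k][:,:2].astype(np.float32)*1000),np.median(Z[k]),k.sum())
k=ins&(Z>.105)&(Z<.13);print("rim",cv2.minAreaRect(W[k][:,:2].astype(np.float32)*1000),k.sum())
lid=np.zeros(Z.shape,bool);lid[110:145,305:410]=1
k=lid&(Z>.2);print("lid",cv2.minAreaRect(W[k][:,:2].astype(np.float32)*1000),Z[k].max(),Z[k].min())
kn=np.zeros(Z.shape,bool);kn[155:187,272:305]=1
k=kn&(Z>.14);print("knob",cv2.minAreaRect(W[k][:,:2].astype(np.float32)*1000),k.sum(),np.median(Z[k]))
E
```

```text
table 0.0009623827301605068
0.008 0.03 323 ((538.8411865234375, 446.0448913574219), (109.95687103271484, 206.7179718017578), 89.87478637695312) 0.029637233542422578 [0.533 0.445 0.014]
0.03 0.1 308 ((539.6720581054688, 450.0343322753906), (39.1861686706543, 73.3330307006836), 84.46434783935547) 0.07837182736285032 [0.538 0.447 0.058]
0.008 0.1 631 ((538.8411865234375, 446.0448913574219), (109.95687103271484, 206.7179718017578), 89.87478637695312) 0.07837182736285032 [0.535 0.446 0.036]
0.06 0.1 169 ((539.8880004882812, 450.59368896484375), (38.40919876098633, 48.95574188232422), 83.09114074707031) 0.07837182736285032 [0.539 0.449 0.067]
housing ((521.8448486328125, 13.6253662109375), (219.56430053710938, 155.54661560058594), 0.9176109433174133) 0.12021060056223751
floor ((526.9483642578125, -170.0970458984375), (218.30775451660156, 222.74713134765625), 1.4862051010131836) 0.03504875150160964 3833
rim ((524.0330810546875, -154.1532440185547), (243.14549255371094, 209.73243713378906), 88.3709945678711) 876
lid ((646.3936157226562, -162.89883422851562), (48.84539794921875, 230.25057983398438), 1.548519492149353) 0.3179374595534205 0.20069746853245138
knob ((521.7836303710938, 21.1375789642334), (59.60149002075195, 16.040998458862305), 18.351011276245117) 123 0.16249568457121405
```

View pics/dry.png

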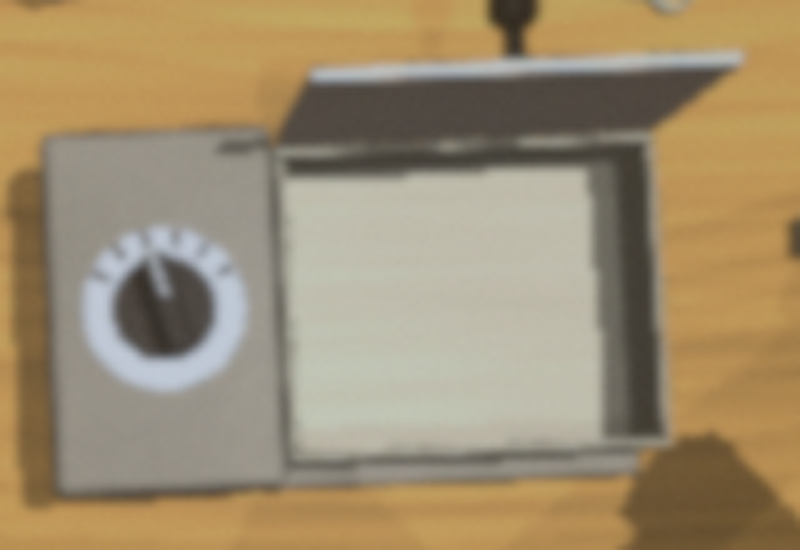

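```bash
python3 - <<'E'
from h import *
np.set_printoptions(precision=4,suppress=True,linewidth=200)
c=load("top0.npz");W=cloud(c);Z=W[...,2]
f=c["frame"][:,:,::-1];s=load("side0.npz");g=s["frame"][:,:,::-1]
a=cv2.resize(f[140:205,125:180],None,fx=8,fy=8,interpolation=cv2.INTER_CUBIC)
b=cv2.resize(g[245:290,170:230],None,fx=8,fy=8,interpolation=cv2.INTER_CUBIC)
o=np.zeros((520,440+480,3),np.uint8);o[:,:440]=a;o[:360,440:]=b
cv2.imwrite("pics/bear.png",cv2.resize(o,(800,452)))
# dark mask in top
G=cv2.cvtColor(f,cv2.COLOR_BGR2HSV);m=(G[...,2]<110).astype(np.uint8);m[:, :140]=0;m[:,166:]=0;m[:145]=0;m[200:]=0
n,l,st,ce=cv2.connectedComponentsWithStats(m);i=1+np.argmax(st[1:,4]);print(st[i],ce[i])
ys,xs=np.nonzero(l==i)
for hh in(0.014,.035):
  P=np.array([ray(c,(x,y),hh)[:2] for x,y in zip(xs,ys)],np.float32)*1000
  print(hh,cv2.minAreaRect(P))
# top points of housing
k=np.zeros(Z.shape,bool);k[150:195,140:168]=1;k&=(Z>.062)
P=W[k];print(P[:,:2].mean(0),np.sort(P[:,1])[[3,-4]],np.sort(P[:,0])[[3,-4]],len(P)); q=P[:,:2]-P[:,:2].mean(0)
# lines: per pixel-row mean y 
# housing top plane edges
kk=(abs(Z-.1205)<.006).astype(np.uint8);kk[:,315:]=0;kk[:,:258]=0;kk[:130]=0;kk[215:]=0
ct=max(cv2.findContours(kk,0,2)[0],key=cv2.contourArea)[:,0]
Q=np.array([ray(c,p,.12)[:2] for p in ct])
r=cv2.minAreaRect((Q*1000).astype(np.float32));print("housing",r)
for nm,sel in (("left",Q[:,1]>np.percentile(Q[:,1],98)-.006),("near",Q[:,0]<Q[:,0].min()+.012),("far",Q[:,0]>Q[:,0].max()-.012)):
    vx,vy,x,y=cv2.fitLine(Q[sel].astype(np.float32),cv2.DIST_HUBER,0,.01,.01).ravel();print(nm,np.degrees(np.arctan2(vy,vx)),x,y,sel.sum())
# white ring
w=((G[...,2]>150)&(G[...,1]<60)).astype(np.uint8);w[:,:268]=0;w[:,308:]=0;w[:152]=0;w[192:]=0
ct=max(cv2.findContours(w,0,2)[0],key=cv2.contourArea);el=cv2.fitEllipse(cv2.convexHull(ct));print("ring",el,ray(c,el[0],.121))
E
```

```text
[144 153  18  39 532] [152.4154 171.4981]
0.014 ((539.730224609375, 452.46612548828125), (49.938419342041016, 124.52129364013672), 83.76478576660156)
0.035 ((537.6634521484375, 447.7326965332031), (49.268699645996094, 122.8513412475586), 83.7647705078125)
[0.5394 0.4484] [0.4306 0.4672] [0.5179 0.561 ] 153
housing ((522.0904541015625, 16.164047241210938), (154.44393920898438, 220.92579650878906), 88.94782257080078)
left 0.69467974 0.5467142 0.0893562 36
near -88.69294 0.41552317 0.0018123752 27
far -89.32233 0.62813246 0.023863157 21
ring ((289.5752868652344, 176.57688903808594), (41.581459045410156, 66.43721771240234), 9.233419418334961) [0.5061 0.0137 0.121 ]
```

View pics/bear.png

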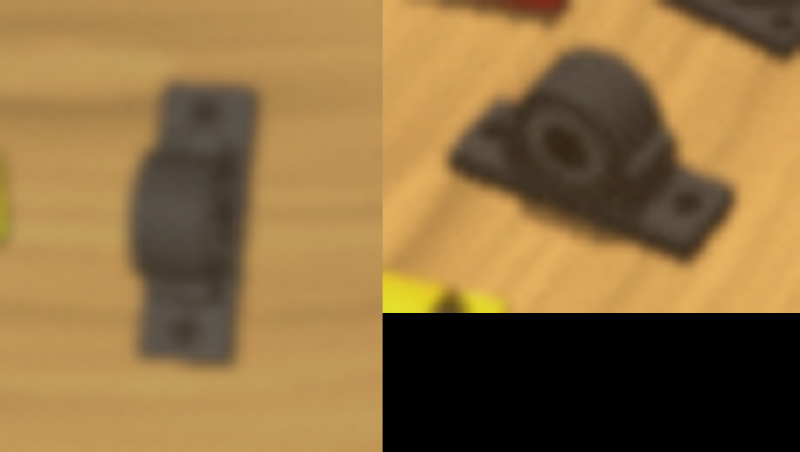

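The zoom shows the bearing's foot with corners at about (163,85), (258,92), (237,363) and (138,355). It is tilted about 6° clockwise, and the housing leans left from parallax. Next I'll compute its centre and refine the dryer.

```bash
python3 - <<'E'
from h import *
np.set_printoptions(precision=4,suppress=True,linewidth=200)
c=load("top0.npz");W=cloud(c);Z=W[...,2]
C=[(163,85),(258,92),(237,363),(138,355)]
k=520/452*8*0+6.957
P=np.array([ray(c,(125+x/k-.45,140+y/k-.45),.014)[:2] for x,y in C]);print(P,P.mean(0),[np.linalg.norm(P[i]-P[(i+1)%4]) for i in range(4)])
d=P[0]+P[1]-P[2]-P[3];print(np.degrees(np.arctan2(d[1],d[0])))
# dryer zoom (k=5, 255,110)
z=lambda x,y,h:ray(c,(255+x/5-.4,110+y/5-.4),h)[:2]
H=np.array([z(44,137,.12),z(265,128,.12),z(285,480,.12),z(60,492,.12)]);print("housing",H,H.mean(0))
d=(H[0]+H[1]-H[2]-H[3]);print(np.degrees(np.arctan2(d[1],d[0])))
R=np.array([z(275,146,.1205),z(650,132,.1205),z(668,440,.1205)]);print("box rim corners",R)
F=np.array([z(290,460,.035),z(603,438,.035)]);print("floor",F)
d=(R[0]-R[1]);print("yaw from hinge",np.degrees(np.arctan2(-d[0],d[1])))
ring=np.array([z(x,y,.121) for x,y in((81,308),(247,310),(165,392),(165,224))]);print("ring",ring,(ring[0]+ring[1])/2,(ring[2]+ring[3])/2)
sel=np.array([z(152,252,.163),z(165,297,.163)]);print("ptr",sel)
t=np.array([z(*p,.121) for p in((101,275),(123,242),(148,235),(178,238),(206,252),(228,271))])
ctr=(ring[0]+ring[1]+ring[2]+ring[3])/4;q=t-ctr;print("tick ang",np.degrees(np.arctan2(q[:,1],q[:,0])))
kk=np.zeros(Z.shape,bool);kk[155:187,272:305]=1;kk&=(Z>.152);Pk=W[kk];print("bar",Pk[:,:2].mean(0),kk.sum(),np.median(Pk[:,2]),cv2.minAreaRect((1000*Pk[:,:2]).astype(np.float32)),cv2.fitLine(Pk[:,:2].astype(np.float32),2,0,.01,.01).ravel())
lid=np.zeros(Z.shape,bool);lid[110:145,305:410]=1
for a in(.14,.18,.22,.26,.3):
  k=lid&(abs(Z-a)<.012); print(a,np.nanmean(W[k],0),k.sum())
E
```

```text
[[0.6041 0.4639]
 [0.6    0.4198]
 [0.474  0.4303]
 [0.4785 0.476 ]] [0.5392 0.4475] [np.float64(0.04429291329534297), np.float64(0.12648583830949145), np.float64(0.045960067136176404), np.float64(0.12614979764802936)]
-5.147315331185155
housing [[ 0.6278  0.0902]
 [ 0.6309 -0.0438]
 [ 0.4175 -0.0505]
 [ 0.4129  0.0847]] [0.5223 0.0202]
1.6325351003970128
box rim corners [[ 0.6197 -0.0495]
 [ 0.624  -0.2771]
 [ 0.4371 -0.2815]]
floor [[ 0.432  -0.0627]
 [ 0.4422 -0.2625]]
yaw from hinge 1.0986625185979124
ring [[ 0.5234  0.0699]
 [ 0.5203 -0.0301]
 [ 0.4718  0.0204]
 [ 0.5734  0.0182]] [0.5219 0.0199] [0.5226 0.0193]
ptr [[0.5516 0.0285]
 [0.525  0.0215]]
tick ang [ 61.045   30.693   11.3634 -12.0773 -37.4432 -60.5312]
bar [0.5214 0.0212] 115 0.16333134430459065 ((521.9857788085938, 21.186283111572266), (59.1677360534668, 15.951074600219727), 18.455482482910156) [0.9483 0.3174 0.5214 0.0212]
0.14 [ 0.6217 -0.1579  0.1384] 111
0.18 [ 0.6227 -0.1596  0.1808] 126
0.22 [ 0.6236 -0.1599  0.2203] 136
0.26 [ 0.6245 -0.1635  0.2602] 150
0.3 [ 0.6313 -0.1633  0.3035] 352
```

The bearing's centre is at (0.539, 0.448) with a yaw of about −5.5°, and its foot measures 126 x 45 mm against 130 x 44 given. The dryer's yaw is about 1.4°, its chamber centre is at about (0.527, −0.165), and the selector axis is at (0.522, 0.020). The pointer is on the third tick. Now I'll plan the move.

```bash
cat >> h.py <<'E'
from scipy.spatial.transform import Rotation as Ro
def cur(s):
    w,x,y,z=s["eef_rot"];return np.array(s["position"]),Ro.from_quat([x,y,z,w])
def to(s,p,yaw):
    """yaw: direction (deg, world) of jaw axis minus 90 ; tool x down. picks nearer half turn"""
    p0,R0=cur(s);out=[]
    for k in(0,180):
        a=np.radians(yaw+90+k);X=np.array([0,0,-1.]);Y=np.array([np.cos(a),np.sin(a),0]);Z=np.cross(X,Y)
        rv=(R0.inv()*Ro.from_matrix(np.stack([X,Y,Z],1))).as_rotvec();out.append(rv)
    out.sort(key=np.linalg.norm)
    return R0.inv().apply(np.array(p)-p0)*1000,out
def st(s):
    p,R=cur(s);y=R.apply([0,1,0]);print("t",round(s["clock"],2),"p",p.round(4),"jawyaw",np.degrees(np.arctan2(y[1],y[0])).round(2),"down",R.apply([1,0,0]).round(4),"F",np.round(s["force"],1),"gap",round(s["finger_gap"],4),"q",np.round(s["qpos"],2))
E
python3 - <<'E'
from h import *;from rig import bot
np.set_printoptions(precision=3,suppress=True)
s=bot.get_state();st(s)
for p in([.36,-.2,.32],[.45,.2,.32],[.539,.448,.2]):print(to(s,p,-5.5))
E
```

```text
t 0.1 p [ 0.283 -0.557  0.222] jawyaw 116.91 down [-0.001  0.002 -1.   ] F [-0.4  0.3 -0.2] gap 0.087 q [-0.84  0.39  0.01 -0.   -1.19 -0.26]
(array([-97.899, 283.393, 230.39 ]), [array([ 0.566, -0.001, -0.002]), array([-2.576,  0.002, -0.001])])
(array([-97.309, 599.365, 491.658]), [array([ 0.566, -0.001, -0.002]), array([-2.576,  0.002, -0.001])])
(array([ 23.025, 780.011, 683.262]), [array([ 0.566, -0.001, -0.002]), array([-2.576,  0.002, -0.001])])
```

jog_arm(commands=[[-50, 0, 0, 0, 0, 0, 1], [-98, 30, 20, 0, 0, 0, 1], [-98, 65, 55, 0.1, 0, 0, 1], [-98, 105, 85, 0.2, 0, 0, 1], [-98, 145, 115, 0.3, 0, 0, 1], [-98, 180, 145, 0.4, 0, 0, 1], [-98, 220, 175, 0.5, 0, 0, 1], [-98, 260, 210, 0.566, 0, 0, 1], [-98, 295, 240, 0.566, 0, 0, 1], [-98, 330, 270, 0.566, 0, 0, 1], [-98, 365, 300, 0.566, 0, 0, 1], [-98, 400, 330, 0.566, 0, 0, 1], [-98, 435, 360, 0.566, 0, 0, 1], [-98, 470, 390, 0.566, 0, 0, 1], [-98, 505, 420, 0.566, 0, 0, 1], [-98, 540, 450, 0.566, 0, 0, 1], [-98, 575, 480, 0.566, 0, 0, 1], [-98, 610, 510, 0.566, 0, 0, 1], [-98, 645, 540, 0.566, 0, 0, 1], [-98, 680, 580, 0.566, 0, 0, 1]], force=30)

```text
clock: 2.1
position: [0.4906, 0.3107, 0.3208]
eef_rot: [0.706, 0.034, 0.707, -0.033]
force: [1.0, -0.2, 0.3]
finger_gap: 0.0872
```

```bash
python3 - <<'E'
from h import *;from rig import bot
np.set_printoptions(precision=3,suppress=True)
s=bot.get_state();st(s)
for p in([.539,.448,.12],[.539,.448,.029]):print(to(s,p,-5.5))
E
```

```text
t 2.1 p [0.491 0.311 0.321] jawyaw 84.53 down [-0.001  0.002 -1.   ] F [ 1.  -0.2  0.3] gap 0.0872 q [ 0.84  0.26  0.07 -0.   -1.38 -2.51]
(array([200.996, 141.026,  35.374]), [array([ 0.001, -0.002, -0.001]), array([-3.141,  0.002, -0.002])])
(array([291.996, 140.897,  35.513]), [array([ 0.001, -0.002, -0.001]), array([-3.141,  0.002, -0.002])])
```

jog_arm(commands=[[20, 40, 10, 0, 0, 0, 1], [60, 80, 20, 0, 0, 0, 1], [100, 120, 30, 0, 0, 0, 1], [140, 141, 35, 0, 0, 0, 1], [180, 141, 35, 0, 0, 0, 1], [200, 141, 35, 0, 0, 0, 1], [200, 141, 35, 0, 0, 0, 1]])

```text
clock: 2.8
position: [0.5365, 0.4461, 0.1151]
eef_rot: [0.703, 0.031, 0.709, -0.036]
force: [-0.3, -0.3, -0.5]
finger_gap: 0.0871
```

```bash
python3 - <<'E'
from h import *;from rig import bot
np.set_printoptions(precision=3,suppress=True)
s=bot.get_state();st(s)
print(to(s,[.539,.448,.029],-5.5))
f=bot.capture("side")["frame"][200:310,130:270,::-1];cv2.imwrite("pics/s1.png",cv2.resize(f,None,fx=5,fy=5,interpolation=2))
E
```

```text
t 2.8 p [0.536 0.446 0.115] jawyaw 84.52 down [-0.009 -0.006 -1.   ] F [-0.3 -0.3 -0.5] gap 0.0871 q [ 0.92  0.59  0.08 -0.   -1.07 -2.59]
(array([86.093,  2.758,  3.04 ]), [array([ 0.   , -0.008,  0.007]), array([-3.141, -0.011, -0.013])])
```

View pics/s1.png

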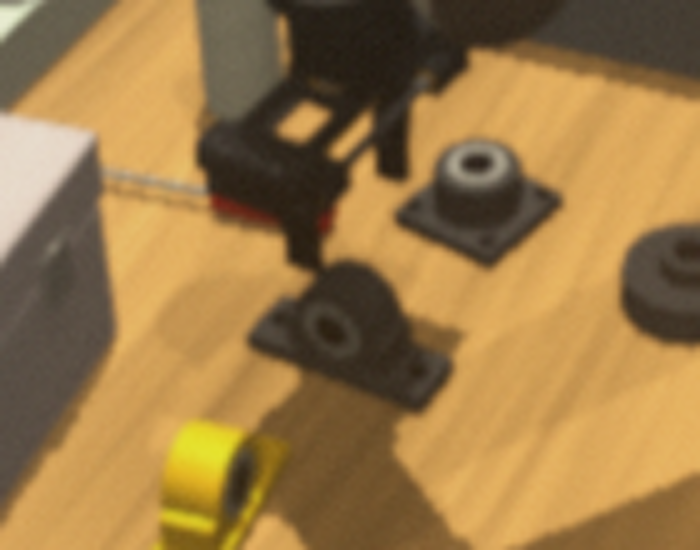

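The open fingers, at (305,260) and (395,175), straddle the bearing along its y as intended. I'll descend.

jog_arm(commands=[[20, 2, 3, 0, -0.008, 0.007, 1], [40, 2, 3, 0, -0.008, 0.007, 1], [60, 2, 3, 0, -0.008, 0.007, 1], [75, 2, 3, 0, -0.008, 0.007, 1], [85, 2, 3, 0, -0.008, 0.007, 1], [85, 2, 3, 0, -0.008, 0.007, 1], [85, 2, 3, 0, -0.008, 0.007, 1]])

```text
clock: 3.55
position: [0.5415, 0.4493, 0.0349]
eef_rot: [0.708, 0.035, 0.704, -0.032]
force: [-0.2, 0.5, -0.6]
finger_gap: 0.0872
```

```bash
python3 - <<'E'
from h import *;from rig import bot
np.set_printoptions(precision=3,suppress=True)
s=bot.get_state();st(s)
print(to(s,[.539,.448,.029],-5.5))
E
```

```text
t 3.55 p [0.541 0.449 0.035] jawyaw 84.56 down [ 0.006  0.005 -1.   ] F [-0.2  0.5 -0.6] gap 0.0872 q [ 0.92  0.67  0.    0.   -0.89 -2.59]
(array([ 5.894, -1.544, -2.393]), [array([ 0.001,  0.006, -0.006]), array([-3.141,  0.009,  0.009])])
```

jog_arm(commands=[[4, -1, -2, 0, 0.005, -0.005, 1], [5, -1, -2, 0, 0.005, -0.005, 1], [5, -1, -2, 0, 0.005, -0.005, 0.3], [5, -1, -2, 0, 0.005, -0.005, 0.2], [5, -1, -2, 0, 0.005, -0.005, 0.2], [5, -1, -2, 0, 0.005, -0.005, 0.2], [5, -1, -2, 0, 0.005, -0.005, 0.2], [5, -1, -2, 0, 0.005, -0.005, 0.2]], force=35)

```text
clock: 4.35
position: [0.5394, 0.4485, 0.0299]
eef_rot: [0.707, 0.034, 0.706, -0.033]
force: [-0.4, 0.4, 0.8]
finger_gap: 0.0469
```

```bash
python3 - <<'E'
from h import *;from rig import bot
s=bot.get_state();st(s)
E
```

```text
t 4.35 p [0.5394 0.4485 0.0299] jawyaw 84.56 down [ 6.e-04  6.e-04 -1.e+00] F [-0.4  0.4  0.8] gap 0.0469 q [ 0.92  0.68  0.    0.   -0.89 -2.59]
```

jog_arm(commands=[[0, 0, 0, 0, 0, 0, 0.2], [0, 0, 0, 0, 0, 0, 0.2], [0, 0, 0, 0, 0, 0, 0.2], [0, 0, 0, 0, 0, 0, 0.2], [0, 0, 0, 0, 0, 0, 0.2]])

```text
clock: 4.85
position: [0.5394, 0.4483, 0.0299]
eef_rot: [0.706, 0.034, 0.706, -0.034]
force: [-0.4, -1.4, 0.4]
finger_gap: 0.0357
```

```bash
python3 - <<'E'
from h import *;from rig import bot
s=bot.get_state();st(s)
E
```

```text
t 4.85 p [0.5394 0.4483 0.0299] jawyaw 84.55 down [ 4.e-04  3.e-04 -1.e+00] F [-0.4 -1.4  0.4] gap 0.0357 q [ 0.92  0.68  0.    0.   -0.89 -2.59]
```

jog_arm(commands=[[-15, 0, 0, 0, 0, 0, 0.2], [-40, 0, 0, 0, 0, 0, 0.2], [-80, 0, 0, 0, 0, 0, 0.2], [-120, 0, 0, 0, 0, 0, 0.2], [-160, 0, 0, 0, 0, 0, 0.2], [-200, 0, 0, 0, 0, 0, 0.2], [-220, 0, 0, 0, 0, 0, 0.2], [-220, 0, 0, 0, 0, 0, 0.2]])

```text
clock: 5.65
position: [0.5399, 0.4491, 0.2536]
eef_rot: [0.708, 0.036, 0.705, -0.032]
force: [0.3, 0.4, -6.2]
finger_gap: 0.0356
```

```bash
python3 - <<'E'
from h import *;from rig import bot
np.set_printoptions(precision=3,suppress=True)
s=bot.get_state();st(s)
for p in([.527,.14,.25],[.525,-.165,.25]):print(to(s,p,1.4))
f=bot.capture("side")["frame"][:,:,::-1];cv2.imwrite("pics/s2.png",f)
E
```

```text
t 5.65 p [0.54  0.449 0.254] jawyaw 84.56 down [ 0.004  0.005 -1.   ] F [ 0.3  0.4 -6.2] gap 0.0356 q [ 0.92  0.5   0.27  0.   -1.33 -2.59]
(array([   1.865, -308.959,   16.468]), [array([-0.119,  0.004, -0.006]), array([ 3.022, -0.008, -0.006])])
(array([   0.217, -612.771,   43.379]), [array([-0.119,  0.004, -0.006]), array([ 3.022, -0.008, -0.006])])
```

View pics/s2.png

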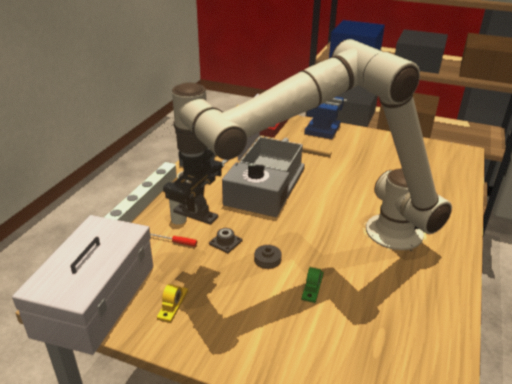

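The bearing is held level and the wrist reads 6.2 N. I'll carry it over to the chamber.

jog_arm(commands=[[0, -20, 1, 0, 0, 0, 0.2], [0, -55, 3, -0.02, 0, 0, 0.2], [0, -95, 5, -0.04, 0, 0, 0.2], [0, -135, 8, -0.06, 0, 0, 0.2], [0, -175, 10, -0.08, 0, 0, 0.2], [0, -215, 13, -0.1, 0, 0, 0.2], [0, -255, 15, -0.119, 0, 0, 0.2], [0, -295, 17, -0.119, 0, 0, 0.2], [0, -335, 20, -0.119, 0, 0, 0.2], [0, -375, 23, -0.119, 0, 0, 0.2], [0, -415, 26, -0.119, 0, 0, 0.2], [0, -455, 30, -0.119, 0, 0, 0.2], [0, -495, 34, -0.119, 0, 0, 0.2], [0, -535, 38, -0.119, 0.004, -0.006, 0.2], [0, -570, 42, -0.119, 0.004, -0.006, 0.2], [0, -600, 43, -0.119, 0.004, -0.006, 0.2], [0, -613, 43, -0.119, 0.004, -0.006, 0.2], [0, -613, 43, -0.119, 0.004, -0.006, 0.2], [0, -613, 43, -0.119, 0.004, -0.006, 0.2]])

```text
clock: 7.6
position: [0.5221, -0.1654, 0.2471]
eef_rot: [0.704, -0.009, 0.71, 0.007]
force: [0.1, 0.4, -7.1]
finger_gap: 0.0359
```

```bash
python3 - <<'E'
from h import *;from rig import bot
np.set_printoptions(precision=3,suppress=True)
s=bot.get_state();st(s)
for p in([.525,-.165,.13],[.525,-.165,.067]):print(to(s,p,1.4))
for n in("side","top"):
  c=bot.capture(n);f=c["frame"][:,:,::-1];f=f[70:230,190:340] if n=="side" else f[80:240,240:440];cv2.imwrite(f"pics/{n}3.png",cv2.resize(f,None,fx=3.6,fy=3.6,interpolation=2))
E
```

```text
t 7.6 p [ 0.522 -0.165  0.247] jawyaw 91.33 down [-0.008 -0.003 -1.   ] F [ 0.1  0.4 -7.1] gap 0.0359 q [-0.01  0.24 -0.14  0.   -1.2  -1.54]
(array([117.077,   0.604,   3.821]), [array([-0.001, -0.008,  0.002]), array([3.14 , 0.004, 0.013])])
(array([180.075,   0.759,   4.331]), [array([-0.001, -0.008,  0.002]), array([3.14 , 0.004, 0.013])])
```

View pics/side3.png

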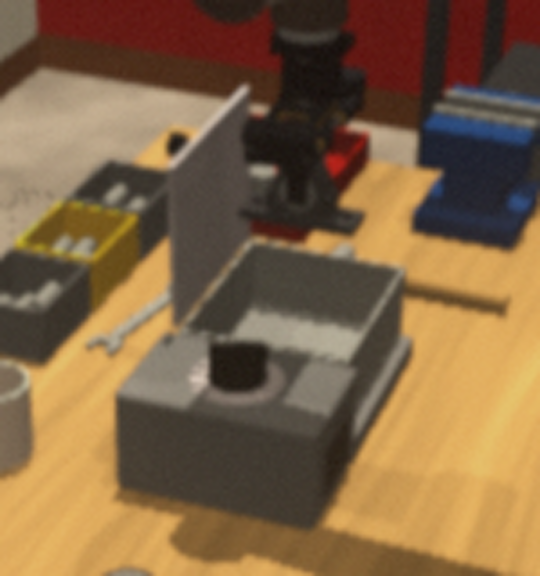

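View pics/top3.png

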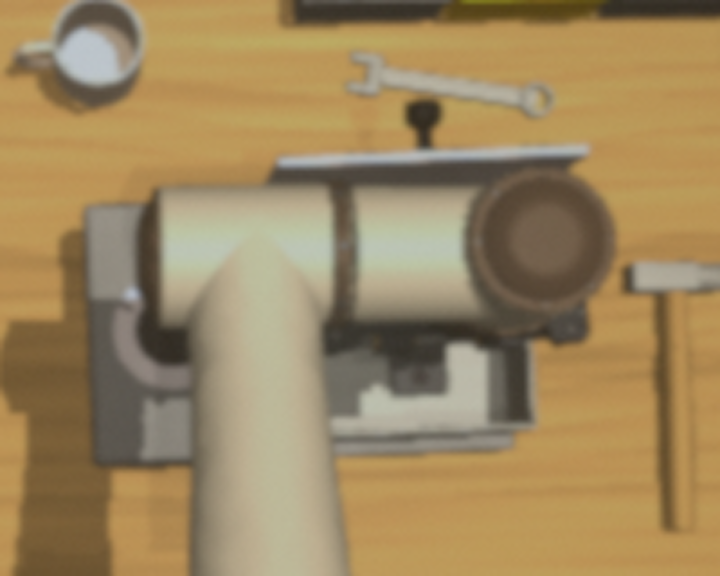

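The bearing hangs level over the open chamber: its foot is at (300,215) in the side crop, and its front end at (415,375) in the top crop lies inside the walls. I'll lower it.

jog_arm(commands=[[20, 0, 3, 0, -0.008, 0, 0.2], [50, 0, 4, 0, -0.008, 0, 0.2], [80, 0, 4, 0, -0.008, 0, 0.2], [110, 0, 4, 0, -0.008, 0, 0.2], [135, 0, 4, 0, -0.008, 0, 0.2], [155, 0, 4, 0, -0.008, 0, 0.2], [165, 0, 4, 0, -0.008, 0, 0.2], [170, 0, 4, 0, -0.008, 0, 0.2], [170, 0, 4, 0, -0.008, 0, 0.2], [170, 0, 4, 0, -0.008, 0, 0.2]])

```text
clock: 8.7
position: [0.5268, -0.1652, 0.0792]
eef_rot: [0.709, -0.01, 0.706, 0.008]
force: [0.6, 0.1, -8.0]
finger_gap: 0.0357
```

```bash
python3 - <<'E'
from h import *;from rig import bot
np.set_printoptions(precision=3,suppress=True)
s=bot.get_state();st(s)
for p in([.525,-.165,.067],):print(to(s,p,1.4))
E
```

```text
t 8.7 p [ 0.527 -0.165  0.079] jawyaw 91.46 down [ 0.004 -0.003 -1.   ] F [ 0.6  0.1 -8. ] gap 0.0357 q [-0.01  0.41 -0.36  0.   -0.8  -1.54]
(array([12.184,  0.313, -1.878]), [array([0.001, 0.004, 0.004]), array([-3.141, -0.005,  0.006])])
```

Next I'll lower slowly until it touches.

jog_arm(commands=[[3, 0, 0, 0, 0.002, 0, 0.2], [5, 0, 0, 0, 0.002, 0, 0.2], [7, 0, 0, 0, 0.002, 0, 0.2], [9, 0, 0, 0, 0.002, 0, 0.2], [10, 0, 0, 0, 0.002, 0, 0.2], [11, 0, 0, 0, 0.002, 0, 0.2], [12, 0, 0, 0, 0.002, 0, 0.2], [12, 0, 0, 0, 0.002, 0, 0.2], [12, 0, 0, 0, 0.002, 0, 0.2]])

```text
clock: 9.6
position: [0.5269, -0.1653, 0.0672]
eef_rot: [0.708, -0.01, 0.706, 0.008]
force: [-0.6, 0.3, -7.9]
finger_gap: 0.0362
```

```bash
python3 - <<'E'
from h import *;from rig import bot
s=bot.get_state();st(s)
E
```

```text
t 9.6 p [ 0.5269 -0.1653  0.0672] jawyaw 91.46 down [ 0.0022 -0.0035 -1.    ] F [-0.6  0.3 -7.9] gap 0.0362 q [-0.01  0.42 -0.37  0.   -0.77 -1.54]
```

jog_arm(commands=[[0.5, 0, 0, 0, 0.002, 0, 0.2], [1, 0, 0, 0, 0.002, 0, 0.2], [1.5, 0, 0, 0, 0.002, 0, 0.2], [2, 0, 0, 0, 0.002, 0, 0.2], [2, 0, 0, 0, 0.002, 0, 0.2]])

```text
clock: 10.1
position: [0.5268, -0.1653, 0.0651]
eef_rot: [0.707, -0.01, 0.707, 0.008]
force: [-0.3, 0.8, -8.0]
finger_gap: 0.0355
```

```bash
python3 - <<'E'
from h import *;from rig import bot
s=bot.get_state();st(s)
E
```

```text
t 10.1 p [ 0.5268 -0.1653  0.0651] jawyaw 91.46 down [ 0.     -0.0035 -1.    ] F [-0.3  0.8 -8. ] gap 0.0355 q [-0.01  0.43 -0.37  0.01 -0.77 -1.54]
```

jog_arm(commands=[[0.5, 0, 0, 0, 0, 0, 0.2], [1, 0, 0, 0, 0, 0, 0.2], [1.5, 0, 0, 0, 0, 0, 0.2], [1.5, 0, 0, 0, 0, 0, 0.2]])

```text
clock: 10.5
position: [0.5269, -0.1653, 0.0649]
eef_rot: [0.707, -0.01, 0.707, 0.008]
force: [-4.4, 1.6, 6.8]
finger_gap: 0.0361
```

```bash
python3 - <<'E'
from h import *;from rig import bot
s=bot.get_state();st(s)
c=bot.capture("side");f=c["frame"][:,:,::-1][100:220,200:320];cv2.imwrite("pics/s4.png",cv2.resize(f,None,fx=4.5,fy=4.5,interpolation=2))
E
```

```text
t 10.5 p [ 0.5269 -0.1653  0.0649] jawyaw 91.48 down [ 6.0e-04 -3.8e-03 -1.0e+00] F [-4.4  1.6  6.8] gap 0.0361 q [-0.01  0.43 -0.38  0.01 -0.77 -1.54]
```

View pics/s4.png

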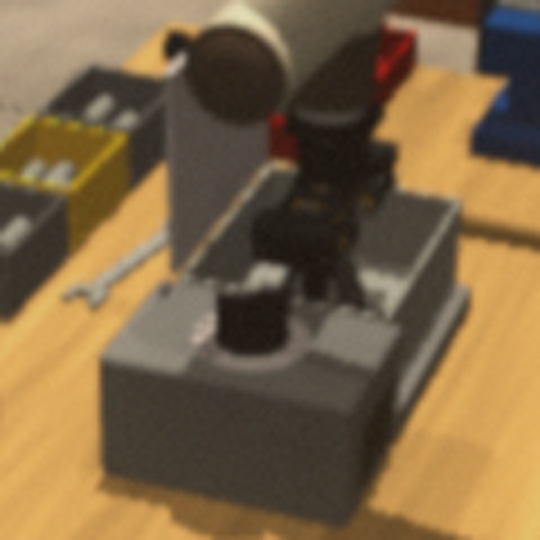

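Contact came at z=0.065, exactly where expected (floor 0.035 + 0.030). I'll release and rise.

jog_arm(commands=[[0, 0, 0, 0, 0, 0, 0.45], [0, 0, 0, 0, 0, 0, 0.6], [0, 0, 0, 0, 0, 0, 0.8], [0, 0, 0, 0, 0, 0, 1], [0, 0, 0, 0, 0, 0, 1], [0, 0, 0, 0, 0, 0, 1], [0, 0, 0, 0, 0, 0, 1], [-10, 0, 0, 0, 0, 0, 1], [-40, 0, 0, 0, 0, 0, 1], [-80, 0, 0, 0, 0, 0, 1], [-130, 0, 0, 0, 0, 0, 1], [-180, 0, 0, 0, 0, 0, 1], [-230, 0, 0, 0, 0, 0, 1], [-280, 0, 0, 0, 0, 0, 0], [-325, 0, 0, 0, 0, 0, 0], [-335, 0, 0, 0, 0, 0, 0], [-335, 0, 0, 0, 0, 0, 0]])

```text
clock: 12.25
position: [0.527, -0.1641, 0.4027]
eef_rot: [0.709, -0.011, 0.705, 0.008]
force: [-0.2, -0.1, -0.8]
finger_gap: 0.063
```

```bash
python3 - <<'E'
from h import *;from rig import bot
np.set_printoptions(precision=3,suppress=True)
s=bot.get_state();st(s)
for p in([.69,-.22,.41],[.69,-.22,.29]):print(to(s,p,1.4))
c=bot.capture("side");f=c["frame"][:,:,::-1];
cv2.imwrite("pics/s5.png",cv2.resize(f[60:220,190:340],None,fx=3.6,fy=3.6,interpolation=2))
E
```

```text
t 12.25 p [ 0.527 -0.164  0.403] jawyaw 91.47 down [ 0.006 -0.004 -1.   ] F [-0.2 -0.1 -0.8] gap 0.063 q [-0.01  0.19  0.17  0.   -1.55 -1.54]
(array([ -6.044, -60.085, 161.575]), [array([0.001, 0.006, 0.004]), array([-3.14 , -0.006,  0.01 ])])
(array([113.952, -59.589, 160.827]), [array([0.001, 0.006, 0.004]), array([-3.14 , -0.006,  0.01 ])])
```

View pics/s5.png

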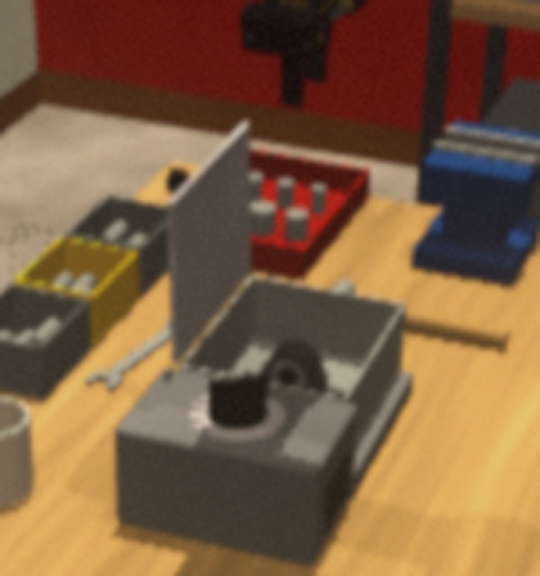

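The bearing stands upright in the chamber, its housing visible at (298,372). I'll take the closed fingers behind the lid, off to one side of its knob.

jog_arm(commands=[[-6, -20, 30, 0, 0.006, 0.004, 0], [-6, -40, 70, 0, 0.006, 0.004, 0], [-6, -60, 110, 0, 0.006, 0.004, 0], [-6, -60, 145, 0, 0.006, 0.004, 0], [-6, -60, 161, 0, 0.006, 0.004, 0], [0, -60, 161, 0, 0.006, 0.004, 0], [30, -60, 161, 0, 0.006, 0.004, 0], [60, -60, 161, 0, 0.006, 0.004, 0], [90, -60, 161, 0, 0.006, 0.004, 0], [110, -60, 161, 0, 0.006, 0.004, 0], [114, -60, 161, 0, 0.006, 0.004, 0], [114, -60, 161, 0, 0.006, 0.004, 0]])

```text
clock: 13.5
position: [0.6879, -0.22, 0.2857]
eef_rot: [0.705, -0.009, 0.71, 0.009]
force: [-0.6, -0.5, 0.8]
finger_gap: 0.0007
```

```bash
python3 - <<'E'
from h import *;from rig import bot
np.set_printoptions(precision=3,suppress=True)
s=bot.get_state();st(s)
h=np.array([.6215,-.22,.1205])
# TCP path: outer face contact at radius r along lid, offset 8mm + margin
for th in (95,85,75,65,55,45,35,25,15,8,0):
    t=np.radians(th);r=.172
    p=h+r*np.array([-np.cos(t),0,np.sin(t)])+.008*np.array([np.sin(t),0,np.cos(t)])
    # finger half width 10mm in x: lower front edge touches when steep
    p[0]+=.010*np.sin(t)  
    print(th,p,to(s,p,1.4)[0])
for n in("top","side"):
  c=bot.capture(n);f=c["frame"][:,:,::-1];f=f[60:220,190:340] if n=="side" else f[80:240,240:440];cv2.imwrite(f"pics/{n}6.png",cv2.resize(f,None,fx=3.6,fy=3.6,interpolation=2))
E
```

```text
t 13.5 p [ 0.688 -0.22   0.286] jawyaw 91.48 down [-0.007  0.001 -1.   ] F [-0.6 -0.5  0.8] gap 0.0007 q [-0.09  0.54  0.41 -0.   -1.45 -1.46]
95 [ 0.654 -0.22   0.291] [ -5.177   0.833 -33.493]
85 [ 0.624 -0.22   0.293] [ -6.361   1.608 -63.473]
75 [ 0.594 -0.22   0.289] [ -2.317   2.379 -93.507]
65 [ 0.565 -0.22   0.28 ] [   6.831    3.125 -122.68 ]
55 [ 0.538 -0.22   0.266] [  20.807    3.821 -150.108]
45 [ 0.513 -0.22   0.248] [  39.186    4.447 -174.956]
35 [ 0.491 -0.22   0.226] [  61.408    4.984 -196.469]
25 [ 0.473 -0.22   0.2  ] [  86.799    5.415 -213.994]
15 [ 0.46  -0.22   0.173] [ 114.588    5.727 -226.998]
8 [ 0.454 -0.22   0.152] [ 135.016    5.87  -233.194]
0 [ 0.45  -0.22   0.129] [ 158.905    5.954 -237.205]
```

View pics/side6.png

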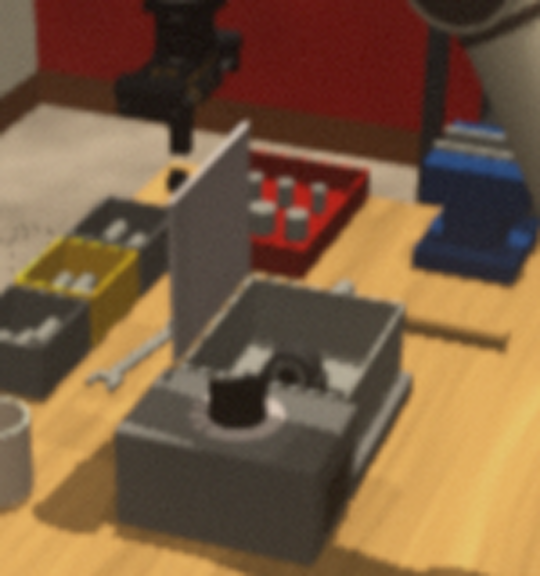

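View pics/top6.png

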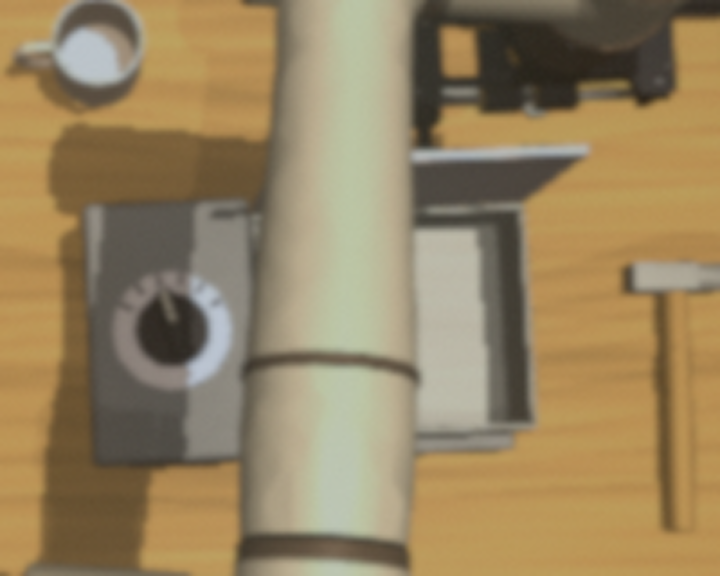

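The closed fingers are behind the lid's outer face, clear of the knob at (178,178) in the side crop and right of it in the top crop. I'll push the lid over along its arc.

jog_arm(commands=[[-4, 0, -15, 0, 0, 0, 0], [-5, 1, -33, 0, 0, 0, 0], [-6, 1, -48, 0, 0, 0, 0], [-6, 1, -63, 0, 0, 0, 0], [-5, 2, -78, 0, 0, 0, 0], [-2, 2, -93, 0, 0, 0, 0], [2, 3, -108, 0, 0, 0, 0], [7, 3, -122, 0, 0, 0, 0], [7, 3, -122, 0, 0, 0, 0]])

```text
clock: 14.5
position: [0.5663, -0.2206, 0.2834]
eef_rot: [0.707, -0.009, 0.707, 0.009]
force: [0.4, -0.4, 0.3]
finger_gap: 0.0004
```

```bash
python3 - <<'E'
from h import *;from rig import bot
np.set_printoptions(precision=3,suppress=True)
s=bot.get_state();st(s)
h=np.array([.6215,-.22,.1205])
for th in (65,55,45,35,25,15,8,0):
    t=np.radians(th);r=.172
    p=h+r*np.array([-np.cos(t),0,np.sin(t)])+.008*np.array([np.sin(t),0,np.cos(t)])
    p[0]+=.010*np.sin(t)  
    print(th,p,to(s,p,1.4)[0])
for n in("side",):
  c=bot.capture(n);f=c["frame"][:,:,::-1];f=f[60:220,190:340] if n=="side" else f[80:240,240:440];cv2.imwrite(f"pics/{n}7.png",cv2.resize(f,None,fx=3.6,fy=3.6,interpolation=2))
E
```

```text
t 14.5 p [ 0.566 -0.221  0.283] jawyaw 91.46 down [ 0.001 -0.001 -1.   ] F [ 0.4 -0.4  0.3] gap 0.0004 q [-0.11  0.32  0.06  0.   -1.31 -1.44]
65 [ 0.565 -0.22   0.28 ] [ 3.636  0.606 -1.144]
55 [ 0.538 -0.22   0.266] [ 17.406   1.314 -28.675]
45 [ 0.513 -0.22   0.248] [ 35.598   1.959 -53.659]
35 [ 0.491 -0.22   0.226] [ 57.658   2.521 -75.338]
25 [ 0.473 -0.22   0.2  ] [ 82.918   2.984 -93.052]
15 [ 0.46  -0.22   0.173] [ 110.608    3.334 -106.263]
8 [ 0.454 -0.22   0.152] [ 130.989    3.505 -112.61 ]
0 [ 0.45  -0.22   0.129] [ 154.847    3.623 -116.799]
```

View pics/side7.png

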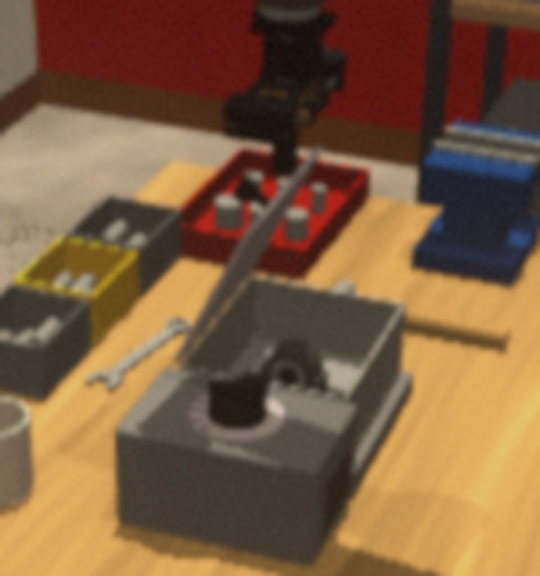

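The lid follows the fingers and stands at about 65°, with the wrench undisturbed at (140,350). I'll continue the arc.

jog_arm(commands=[[10, 1, -14, 0, 0, 0, 0], [17, 1, -28, 0, 0, 0, 0], [26, 2, -41, 0, 0, 0, 0], [36, 2, -54, 0, 0, 0, 0], [47, 2, -65, 0, 0, 0, 0], [58, 2, -75, 0, 0, 0, 0], [70, 3, -84, 0, 0, 0, 0], [83, 3, -93, 0, 0, 0, 0], [97, 3, -100, 0, 0, 0, 0], [110, 3, -106, 0, 0, 0, 0], [123, 3, -110, 0, 0, 0, 0], [136, 3, -113, 0, 0, 0, 0], [145, 3, -115, 0, 0, 0, 0], [150, 3, -115, 0, 0, 0, 0], [152, 3, -115, 0, 0, 0, 0], [153, 3, -115, 0, 0, 0, 0], [153, 3, -115, 0, 0, 0, 0]])

```text
clock: 16.25
position: [0.4524, -0.2207, 0.1305]
eef_rot: [0.707, -0.009, 0.707, 0.009]
force: [-0.6, 1.5, -0.8]
finger_gap: 0.0007
```

```bash
python3 - <<'E'
from h import *;from rig import bot
np.set_printoptions(precision=3,suppress=True)
s=bot.get_state();st(s)
for n in("side",):
  c=bot.capture(n);f=c["frame"][:,:,::-1];f=f[60:220,190:340] if n=="side" else f[80:240,240:440];cv2.imwrite(f"pics/{n}8.png",cv2.resize(f,None,fx=3.6,fy=3.6,interpolation=2))
E
```

```text
t 16.25 p [ 0.452 -0.221  0.131] jawyaw 91.47 down [ 0.001 -0.001 -1.   ] F [-0.6  1.5 -0.8] gap 0.0007 q [-0.13  0.27 -0.42  0.   -0.88 -1.42]
```

View pics/side8.png

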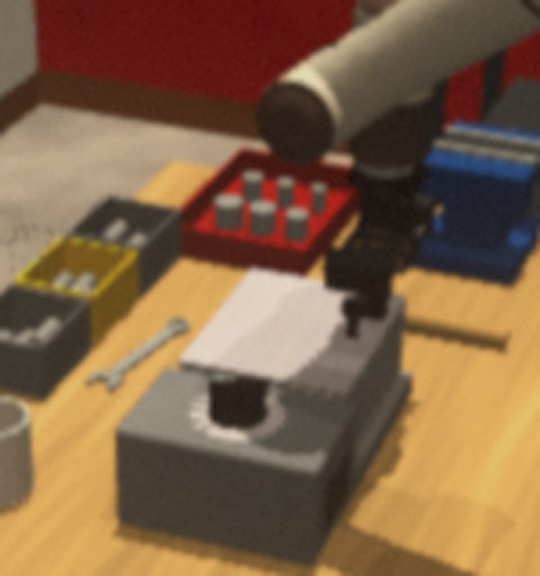

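The lid is nearly flat. I'll press down gently until there is firm contact.

jog_arm(commands=[[0.5, 0, 0, 0, 0, 0, 0], [1, 0, 0, 0, 0, 0, 0], [1.5, 0, 0, 0, 0, 0, 0], [2, 0, 0, 0, 0, 0, 0], [2, 0, 0, 0, 0, 0, 0]])

```text
clock: 16.8
position: [0.4526, -0.2207, 0.1289]
eef_rot: [0.708, -0.01, 0.706, 0.009]
force: [-0.4, 0.0, 2.9]
finger_gap: 0.0006
```

```bash
python3 - <<'E'
from h import *;from rig import bot
s=bot.get_state();st(s)
E
```

```text
t 16.8 p [ 0.4526 -0.2207  0.1289] jawyaw 91.49 down [ 0.0016 -0.001  -1.    ] F [-0.4  0.   2.9] gap 0.0006 q [-0.13  0.27 -0.42  0.   -0.88 -1.42]
```

jog_arm(commands=[[0.5, 0, 0, 0, 0, 0, 0], [1, 0, 0, 0, 0, 0, 0], [1.5, 0, 0, 0, 0, 0, 0], [1.5, 0, 0, 0, 0, 0, 0]])

```text
clock: 17.2
position: [0.4527, -0.2208, 0.1288]
eef_rot: [0.708, -0.01, 0.706, 0.009]
force: [-2.5, 2.0, 10.2]
finger_gap: 0.0006
```

```bash
python3 - <<'E'
from h import *;from rig import bot
s=bot.get_state();st(s)
E
```

```text
t 17.2 p [ 0.4527 -0.2208  0.1288] jawyaw 91.52 down [ 0.0019 -0.0015 -1.    ] F [-2.5  2.  10.2] gap 0.0006 q [-0.13  0.27 -0.42  0.   -0.88 -1.42]
```

The stop is hard at z=0.1288, against an expected lid top of 0.1285, so the lid is shut. I'll rise and move toward the selector.

jog_arm(commands=[[-15, 0, 0, 0, 0, 0, 0], [-50, 0, 0, 0, 0, 0, 0], [-100, 0, 0, 0, 0, 0, 0], [-150, 0, 0, 0, 0, 0, 1], [-190, 0, -30, 0, 0, 0, 1], [-190, 0, -60, 0, 0, 0, 1], [-190, 0, -80, 0, 0, 0, 1], [-190, 0, -80, 0, 0, 0, 1]])

```text
clock: 18.0
position: [0.3702, -0.2224, 0.3191]
eef_rot: [0.708, -0.009, 0.706, 0.009]
force: [-0.3, -1.0, 0.4]
finger_gap: 0.0324
```

```bash
python3 - <<'E'
from h import *;from rig import bot
np.set_printoptions(precision=4,suppress=True)
s=bot.get_state();st(s)
c=bot.capture("top");np.savez("top9.npz",**c);f=c["frame"][:,:,::-1]
cv2.imwrite("pics/t9.png",cv2.resize(f[110:220,255:415],None,fx=5,fy=5,interpolation=2))
W=cloud(c);Z=W[...,2]
kk=np.zeros(Z.shape,bool);kk[155:187,272:305]=1
k=kk&(Z>.152)&(Z<.18);Pk=W[k];print("bar",Pk[:,:2].mean(0),k.sum(),cv2.minAreaRect((1000*Pk[:,:2]).astype(np.float32)))
k=np.zeros(Z.shape,bool);k[130:205,318:380]=1;k&=(Z<.2)&(Z>.05);P=W[k];
A=np.c_[P[:,:2],np.ones(len(P))];co=np.linalg.lstsq(A,P[:,2],rcond=None)[0];print("lid plane",co,np.median(P[:,2]),len(P))
E
```

```text
t 18.0 p [ 0.3702 -0.2224  0.3191] jawyaw 91.46 down [ 0.0032 -0.0011 -1.    ] F [-0.3 -1.   0.4] gap 0.0324 q [-0.16 -0.02 -0.26  0.   -1.33 -1.38]
bar [0.5213 0.021 ] 113 ((522.1780395507812, 20.813249588012695), (59.49193572998047, 16.20896339416504), 17.43454933166504)
lid plane [-0.0264  0.0041  0.1443] 0.1287418333546669 3279
```

View pics/t9.png

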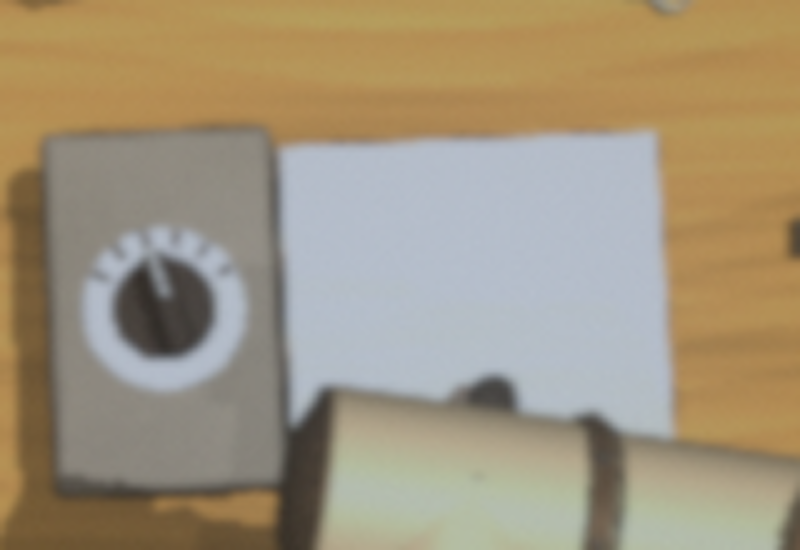

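The lid lies flat on the box, with a median height of 0.1287. The pointer at (158,270) is still on the third tick, and the bar's axis is at (0.522, 0.021) with an angle of about 16–17°. I'll move over it.

```bash
python3 - <<'E'
from h import *;from rig import bot
np.set_printoptions(precision=3,suppress=True)
s=bot.get_state()
for p in([.522,.0205,.3],[.522,.0205,.2]):print(to(s,p,16))
E
```

```text
(array([ 18.996, 239.123, 156.628]), [array([-0.253,  0.003,  0.002]), array([ 2.888,  0.003, -0.004])])
(array([118.995, 239.279, 156.311]), [array([-0.253,  0.003,  0.002]), array([ 2.888,  0.003, -0.004])])
```

jog_arm(commands=[[0, 35, 23, -0.05, 0, 0, 1], [0, 70, 46, -0.1, 0, 0, 1], [0, 105, 69, -0.15, 0, 0, 1], [5, 140, 92, -0.2, 0, 0, 1], [10, 175, 115, -0.253, 0, 0, 1], [15, 210, 138, -0.253, 0, 0, 1], [19, 239, 156, -0.253, 0, 0, 1], [40, 239, 156, -0.253, 0.003, 0.002, 1], [80, 239, 156, -0.253, 0.003, 0.002, 1], [110, 239, 156, -0.253, 0.003, 0.002, 1], [119, 239, 156, -0.253, 0.003, 0.002, 1], [119, 239, 156, -0.253, 0.003, 0.002, 1], [119, 239, 156, -0.253, 0.003, 0.002, 1]])

```text
clock: 19.35
position: [0.5231, 0.0204, 0.2012]
eef_rot: [0.701, -0.099, 0.699, 0.098]
force: [-0.3, -0.3, 1.3]
finger_gap: 0.0869
```

```bash
python3 - <<'E'
from h import *;from rig import bot
np.set_printoptions(precision=3,suppress=True)
s=bot.get_state();st(s)
for p in([.522,.0205,.1345],):print(to(s,p,16))
c=bot.capture("side");f=c["frame"][:,:,::-1][100:220,200:320];cv2.imwrite("pics/s10.png",cv2.resize(f,None,fx=4.5,fy=4.5,interpolation=2))
E
```

```text
t 19.35 p [0.523 0.02  0.201] jawyaw 106.01 down [ 0.002 -0.    -1.   ] F [-0.3 -0.3  1.3] gap 0.0869 q [ 0.35  0.23 -0.27  0.   -1.07 -1.64]
(array([66.656,  0.407, -1.132]), [array([0.   , 0.002, 0.001]), array([-3.141, -0.001,  0.003])])
```

View pics/s10.png

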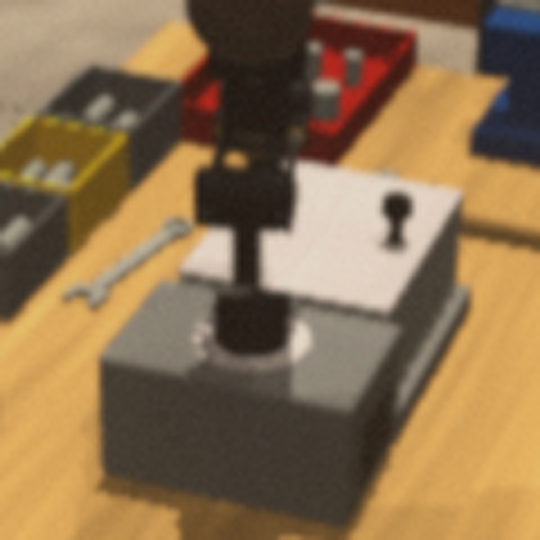

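The fingers are above the selector bar at (250,300) in the crop, and the lid is closed behind them. I'll descend and grip lightly.

jog_arm(commands=[[20, 0, -1, 0, 0.002, 0, 1], [40, 0, -1, 0, 0.002, 0, 1], [55, 0, -1, 0, 0.002, 0, 1], [63, 0, -1, 0, 0.002, 0, 1], [66, 0, -1, 0, 0.002, 0, 1], [66, 0, -1, 0, 0.002, 0, 1], [66, 0, -1, 0, 0.002, 0, 1], [66, 0, -1, 0, 0.002, 0, 0.5], [66, 0, -1, 0, 0.002, 0, 0.3], [66, 0, -1, 0, 0.002, 0, 0.1], [66, 0, -1, 0, 0.002, 0, 0.1], [66, 0, -1, 0, 0.002, 0, 0.1], [66, 0, -1, 0, 0.002, 0, 0.1], [66, 0, -1, 0, 0.002, 0, 0.1], [66, 0, -1, 0, 0.002, 0, 0.1], [66, 0, -1, 0, 0.002, 0, 0.1], [66, 0, -1, 0, 0.002, 0, 0.1], [66, 0, -1, 0, 0.002, 0, 0.1]], force=25)

```text
clock: 21.2
position: [0.5222, 0.0187, 0.1356]
eef_rot: [0.7, -0.099, 0.7, 0.097]
force: [1.3, -6.1, -0.7]
finger_gap: 0.016
```

```bash
python3 - <<'E'
from h import *;from rig import bot
s=bot.get_state();st(s);print(s["wrist_torque"])
E
```

```text
t 21.2 p [0.5222 0.0187 0.1356] jawyaw 105.95 down [ 3.0e-04 -2.6e-03 -1.0e+00] F [ 1.3 -6.1 -0.7] gap 0.016 q [ 0.35  0.3  -0.37  0.   -0.91 -1.64]
[-1.76245461 -0.35951674 -0.2564256 ]
```

The gap is 16.0 mm, the width of the bar, and the jaws centred themselves. Now I'll turn it 72° clockwise (+1.257 rad about the tool x axis, which points down).

jog_arm(commands=[[0, 0, 0, 0, 0, 0, 0.1], [0, 0, 0, 0.08, 0, 0, 0.1], [0, 0, 0, 0.16, 0, 0, 0.1], [0, 0, 0, 0.24, 0, 0, 0.1], [0, 0, 0, 0.32, 0, 0, 0.1], [0, 0, 0, 0.4, 0, 0, 0.1], [0, 0, 0, 0.48, 0, 0, 0.1], [0, 0, 0, 0.56, 0, 0, 0.1], [0, 0, 0, 0.62, 0, 0, 0.1], [0, 0, 0, 0.62, 0, 0, 0.1]])

```text
clock: 22.2
position: [0.5224, 0.0193, 0.1357]
eef_rot: [0.697, 0.119, 0.696, -0.121]
force: [-0.6, 2.1, 0.5]
finger_gap: 0.0158
```

```bash
python3 - <<'E'
from h import *;from rig import bot
s=bot.get_state();st(s);print(s["wrist_torque"])
E
```

```text
t 22.2 p [0.5224 0.0193 0.1357] jawyaw 70.45 down [ 8.0e-04 -1.7e-03 -1.0e+00] F [-0.6  2.1  0.5] gap 0.0158 q [ 0.35  0.3  -0.37  0.   -0.91 -2.26]
[ 0.49909955 -0.02017461  0.00745209]
```

jog_arm(commands=[[0, 0, 0, 0.08, 0, 0, 0.1], [0, 0, 0, 0.16, 0, 0, 0.1], [0, 0, 0, 0.24, 0, 0, 0.1], [0, 0, 0, 0.32, 0, 0, 0.1], [0, 0, 0, 0.4, 0, 0, 0.1], [0, 0, 0, 0.48, 0, 0, 0.1], [0, 0, 0, 0.56, 0, 0, 0.1], [0, 0, 0, 0.61, 0, 0, 0.1], [0, 0, 0, 0.65, 0, 0, 0.1], [0, 0, 0, 0.65, 0, 0, 0.1], [0, 0, 0, 0.65, 0, 0, 0.1]])

```text
clock: 23.3
position: [0.5228, 0.0199, 0.1357]
eef_rot: [0.623, 0.336, 0.621, -0.336]
force: [1.1, 3.9, -1.2]
finger_gap: 0.0158
```

```bash
python3 - <<'E'
from h import *;from rig import bot
s=bot.get_state();st(s);print(s["wrist_torque"])
E
```

```text
t 23.3 p [0.5228 0.0199 0.1357] jawyaw 33.28 down [ 2.2e-03 -5.0e-04 -1.0e+00] F [ 1.1  3.9 -1.2] gap 0.0158 q [ 0.35  0.3  -0.37  0.   -0.91 -2.91]
[ 0.90887892 -0.31830746 -0.2018974 ]
```

jog_arm(commands=[[0, 0, 0, 0, 0, 0, 0.3], [0, 0, 0, 0, 0, 0, 0.5], [0, 0, 0, 0, 0, 0, 0.7], [0, 0, 0, 0, 0, 0, 0.8], [0, 0, 0, 0, 0, 0, 0.8], [0, 0, 0, 0, 0, 0, 0.8], [0, 0, 0, 0, 0, 0, 0.8], [-15, 0, 0, 0, 0, 0, 0.8], [-50, 0, 0, 0, 0, 0, 0.8], [-90, 0, 0, 0, 0, 0, 0.8], [-130, 0, 0, 0, 0, 0, 0.8], [-170, 0, 0, 0, 0, 0, 0.8], [-190, 0, 0, 0, 0, 0, 0.8], [-190, 0, 0, 0, 0, 0, 0.8]])

```text
clock: 24.7
position: [0.5239, 0.0202, 0.3296]
eef_rot: [0.625, 0.338, 0.619, -0.334]
force: [-0.5, 0.3, -0.8]
finger_gap: 0.0695
```

```bash
python3 - <<'E'
from h import *;from rig import bot
np.set_printoptions(precision=3,suppress=True)
s=bot.get_state();st(s)
print(to(s,[.38,-.25,.33],-40),to(s,[.36,.3,.33],-40))
E
```

```text
t 24.7 p [0.524 0.02  0.33 ] jawyaw 33.29 down [ 0.01   0.001 -1.   ] F [-0.5  0.3 -0.8] gap 0.0695 q [ 0.35  0.15 -0.05  0.   -1.36 -2.91]
(array([  -2.152, -268.566,  146.93 ]), [array([-0.292,  0.006, -0.008]), array([ 2.85 , -0.012, -0.008])]) (array([  -1.698,   16.582, -323.804]), [array([-0.292,  0.006, -0.008]), array([ 2.85 , -0.012, -0.008])])
```

jog_arm(commands=[[0, -37, 20, 0, 0, 0, 0.8], [0, -74, 40, 0, 0, 0, 0.8], [0, -111, 60, 0, 0, 0, 0.8], [0, -148, 80, 0, 0, 0, 0.8], [0, -185, 101, 0, 0, 0, 0.8], [0, -222, 121, 0, 0, 0, 0.8], [0, -259, 141, 0, 0, 0, 0.8], [0, -268, 147, 0, 0, 0, 0.8], [0, -268, 147, 0, 0, 0, 0.8]])

```text
clock: 25.6
position: [0.3795, -0.2506, 0.3268]
eef_rot: [0.624, 0.339, 0.62, -0.335]
force: [0.4, -0.4, 0.3]
finger_gap: 0.0698
```

```bash
python3 - <<'E'
from h import *;from rig import bot
np.set_printoptions(precision=4,suppress=True)
s=bot.get_state();st(s)
c=bot.capture("top");f=c["frame"][:,:,::-1]
cv2.imwrite("pics/t11.png",cv2.resize(f[110:220,255:415],None,fx=5,fy=5,interpolation=2))
cv2.imwrite("pics/t11f.png",f)
d=bot.capture("side");cv2.imwrite("pics/s11.png",d["frame"][:,:,::-1])
W=cloud(c);Z=W[...,2]
kk=np.zeros(Z.shape,bool);kk[155:187,272:305]=1
k=kk&(Z>.152)&(Z<.18);Pk=W[k];print("bar",Pk[:,:2].mean(0),k.sum(),cv2.minAreaRect((1000*Pk[:,:2]).astype(np.float32)))
k=np.zeros(Z.shape,bool);k[138:178,318:380]=1;P=W[k];P=P[abs(P[:,2]-.13)<.02]
A=np.c_[P[:,:2],np.ones(len(P))];print("lid plane",np.linalg.lstsq(A,P[:,2],rcond=None)[0],np.median(P[:,2]),len(P))
E
```

```text
t 25.6 p [ 0.3795 -0.2506  0.3268] jawyaw 33.1 down [ 0.0082  0.002  -1.    ] F [ 0.4 -0.4  0.3] gap 0.0698 q [-0.23  0.02 -0.2  -0.   -1.34 -2.34]
bar [0.5216 0.0211] 113 ((521.6810302734375, 21.433881759643555), (15.892715454101562, 58.95658874511719), 31.6937198638916)
lid plane [-0.001   0.0012  0.1292] 0.12841810000006054 2438
```

View pics/t11.png

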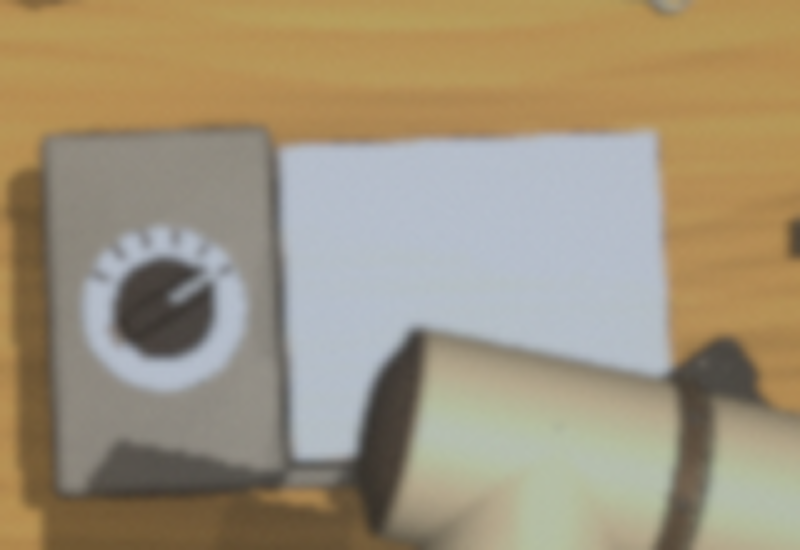

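View pics/s11.png

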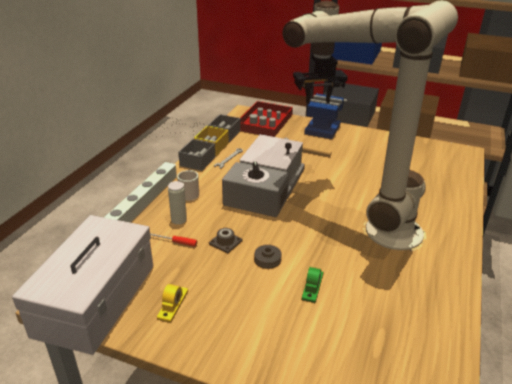

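View pics/t11f.png

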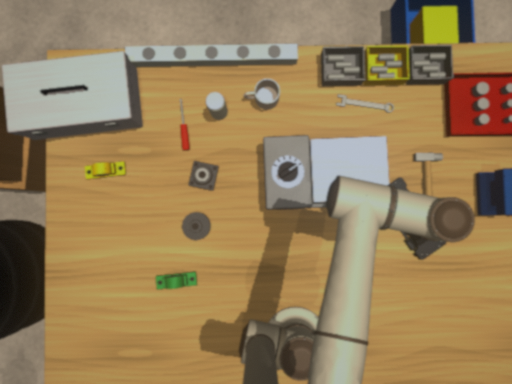

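The pointer now lies along the sixth tick at (228,270). The bar measures −58.3° against −58.5° for that click. The lid is flat, with a slope of 0.001 and a height of 0.1284. The other items are where they were, and the arm is clear.

```bash
python3 -c "
from rig import bot
print(bot.close_job())"
```

```text
the job is handed in; nothing more can be done
None
```

The job is done and handed in at about 26 s: the bearing is in the dryer, the lid is shut and the selector is three clicks further clockwise.

- **Bearing:** I gripped it by its housing faces (the jaws read 36 mm) and lowered it to the chamber floor. Contact came at the expected height, at about 15 N by the wrist reading. It stood upright in the picture taken before the lid came down; I could not see it after that.
- **Lid:** I pushed it over from behind and pressed it to a hard stop at 10 N. Afterwards it measured flat, 128.4 mm above the bench (128.5 expected).
- **Selector:** It went from the third tick to the sixth. It rested at −58.3° after release, where about −58.5° was expected.
- **A reading that disagreed:** the starting selector angle measured 17–18°, where the third click should be about 13.5°. The second click would be about 37°, so the starting click is not in doubt.
- **Other items:** they looked unmoved in the final pictures, and the arm was touching nothing.

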